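# Ready the counting cup on the shop scale

## Robot

A 6-joint arm with a two-finger parallel gripper is mounted at the origin on the work surface. World frame = base frame: x ahead of the robot, y to its left, z up, the work surface at z = 0. Lengths are in mm, angles in rad, forces in N, time in s.
With the tool pointing down it reaches from about 350 to 775 mm from the base axis. Payload 7.3 kg.
Tool frame: the origin (TCP) lies at the centre of the arm's flange, where the gripper is bolted on; the fingertips stand 178 mm ahead of it and the grasp point (between the pads) lies 159 mm ahead of it; z points along the fingers, y is the line along which they close (so a half turn about z gives the same grasp; the last joint's range is limited). The gripper opens to 92 mm and grips with 3 to 60 N. Pads are 19 mm wide; open, the fingers measure 130 mm over their backs; the gripper's body (75 mm by 190 mm) begins 47 mm behind the grasp point.
Start: joints at [-1.424, 0.342, 1.524, -0, 1.275, -0.146], TCP at [151.553, -502.652, 404.741] pointing down, gripper open.
Joint ranges: [-2.53, 2.53], [-0.77, 2.02], [0.04, 2.7], [-1, 4.14], [0.28, 2.66], [-3.11, 3.11]. Speed limits (rad/s): [2.57, 2.57, 3.14, 3.14, 3.14, 3.14].

## Interface

Orientations are given as [roll, pitch, yaw] about the fixed x, y, z axes, in that order (R = Rz(yaw) Ry(pitch) Rx(roll)).
In Python, from plant import * gives the robot as it stands. The module is installed in compiled form; this text tells all that it offers.
- The arm moves only by the shell command python3 -m inch 'ROWS'. ROWS is JSON, a list of rows, each a list of 5 numbers: the shift along the tool's x, y, z in m, then the turn about the tool's z in rad, then the opening, from 0 (shut) to 1 (fully open). In form: [[tx, ty, tz, spin, claw], ...]. A call has 1 to 8 rows; each row is the pose to reach, as a shift and turn from the pose commanded when the call began, along the tool's axes at that moment; what a row does not reach only later rows make up. A row lasts 1/12 s, in which the tool goes at most 41.7 mm and 7.16 degrees, less where a joint would pass 70% of its speed; a pose out of reach is approached as far as the arm can. A call with a gripper value outside its range is refused whole. The fingers move at their own pace and stop on an object; the grip force is fixed at half the most. Time passes only in rows, so rows that repeat a pose let the fingers close. It gives the time, the measured TCP pose, the force, the opening and the grip force at its end, in the units of the state.
- get_obs(): the state, without advancing time (a new reading comes with each control period).
- capture(name): name is "scene" or "top"; returns a dict with "color" (420x560x3 uint8, red, green, blue), "intrinsics" (3x3 intrinsics, pixels), "pose" (4x4, takes a point from camera to world coordinates). Camera axes: x right, y down, z forward; pixel columns grow to the right and rows downward; lengths in mm; the calibration is good to about 2 mm. A picture is of the moment at which its call begins. There is no depth.
- close_job(): hands the job in; it is judged then, once.
Trained networks look in a picture, given as the dict that the camera call returned (one of the last four; its "shot" number tells which), for a name from the list of things; names that differ only in an ending like _2 or _b are one class to them, and where a whole thing is asked for, a point or a joint stands for the part that bears it (a point fixed in the world has none). Each returns a list of dicts, best first, with "conf" (0 to 1); they miss things now and then, are a little off and sometimes report something else, mostly with a low value. They report only what shows in the picture. A call takes as long as a camera call. They do not tell look-alikes from the thing itself.
- look_for(picture, target): "rect" ([centre column, centre row, width, height] in pixels, round what is visible of it).
- trace(picture, target): "pixels" (420x560 bool, what is visible of it) and "rect" ([centre column, centre row, width, height] in pixels, round what is visible of it).
- tip_of(picture, target): "centre" ([column, row] in pixels: a listed point, or the origin of a listed thing).
The state is a dict: "time": time; "joint_positions": joint angles; "dq": joint speeds; "tau": joint torques, N m; "tool_pos": TCP position; "tcp_rot": TCP orientation; "contact_force": force on the tool from outside, world axes, zero at the start; "moment": the same for the moment, N m; "grip_width": finger opening in mm; "finger_force": force on a finger pad.
Only numpy, scipy, OpenCV 4.12 (cv2) and the standard library are available. Lean on these libraries where they do the work, as an engineer would, in place of code of your own. Each camera call takes 0.05 s, during which the arm holds its last target. There are 200 camera calls.

## Task

The square counting cup stands upside down on the dark mat: turn it mouth-up and set it down, without dropping it, in the middle of the scale's steel platform, then let go and press the scale's white tare button all the way down and release it. Be gentle with the scale: it must never be loaded with more than 3 kg (30 N), by the cup or by the robot. Leave everything else on the counter where it stands.

Things in the scene. Friction and masses are not known exactly. Their poses are not given: they have to be found in the camera images.
- cup: the square counting cup: beige plastic, open square box 60 x 60 mm outside, 80 mm tall, walls and floor 3 mm, straight parallel sides, about 0.12 kg; it lies stably on any of its four sides. Origin: centre of the outer face of its closed bottom. Its z axis points from there out through the mouth (z down at the start: mouth down on the mat, any yaw); x and y are square to its sides
- mat: dark rubber mat fixed to the counter, 300 mm (its x) x 250 mm (its y), 3 mm thick, left or right of the middle; the cup and the dish stand on it. Origin: centre of its underside (counter height)
- scale: bench scale fixed to the counter on the other side, base 230 mm (its x) x 200 mm (its y), grey, top of the base 35 mm above the counter; its front edge with the control strip faces the robot (-x of the scale). A rigid steel platform 160 x 190 mm, its top 50 mm above the counter. Origin: centre of its underside; z up
- pan (a point): centre of the top face of the steel platform (28 mm towards the scale's +x from its origin); pressing the held cup down on it quickly overloads it, letting go of the cup 1 to 5 mm above it does no harm
- tare_top (a point): centre of the top face of the round white tare button, 28 mm across, on the control strip (88 mm in front of the scale's origin, 55 mm to its left, +y); pressed straight down
- tare (a joint): travel of the tare button in m: 0 up, 0.006 fully down, which takes about 5 N; a spring returns it
- dish: low round steel dish, mouth up, 72 mm across the rim, 32 mm high, standing on the mat; a bystander. Origin: centre of its underside
- tape: grey plastic ring standing flat (a tape core), 90 mm across, 48 mm high; a bystander. Origin: centre of its underside
- bolt: large steel bolt standing on its head, hexagonal head 42 mm across, shank 24 mm, 110 mm high; a bystander. Origin: centre of its underside
- carton: cardboard box of screws 70 x 110 x 50 mm high; a bystander. Origin: centre of its underside
- jar: glass jar with a cap, 70 mm across, 90 mm high; a bystander. Origin: centre of its underside
- can: dark steel can, 66 mm across, 130 mm high; a bystander. Origin: centre of its underside
- wrench: steel wrench 180 mm long lying flat on the counter along its x axis; a bystander. Origin: centre of its underside
Mind the look-alikes: they are no part of the job. Leave any orange or purple look-alike of the cup alone.

How it is judged:
By the outcome, as a careful person would: the job done as asked, in the order asked, and still so for the second after the job is handed in, with the robot touching nothing.
It also fails if it takes over 67 s, if anything falls off the work surface, if the arm or the gripper's body presses on something with over 40 N, if the wrist force passes 120 N, or if a joint passes its speed limit or range.

## Working session

There is one attempt and no reset: what is moved stays moved. The work goes in short steps, Python scripts to look and compute and a shell command to move; the robot and the scene stay as the last step left them, time stands still between calls to the robot, and variables do not carry over. Pictures are saved under pics/ and viewed, at most 10 in all, crops included, and the job is handed in when it is done.

```bash
mkdir -p pics; cat > h.py <<'E'
from plant import *
import numpy as np, cv2
from scipy.spatial.transform import Rotation as R
def ray(p,uv,z):
    K=np.array(p["intrinsics"]);T=np.array(p["pose"])
    d=T[:3,:3]@np.linalg.solve(K,[uv[0],uv[1],1.]);o=T[:3,3]
    return o+d*(z-o[2])/d[2]
def proj(p,X):
    K=np.array(p["intrinsics"]);T=np.array(p["pose"])
    c=np.linalg.inv(T)@np.r_[X,1];q=K@c[:3];return q[:2]/q[2]
def save(n,im): cv2.imwrite(f"pics/{n}.png",im[:,:,::-1])
E
python3 - <<'E'
from h import *
np.set_printoptions(precision=1,suppress=True)
for n in("top","scene"):
    p=capture(n);save(n+"0",p["color"]);print(n,np.array(p["pose"])[:3,3])
    for t in("cup","dish","mat","scale","pan","tare_top","tape","bolt","carton","jar","can","wrench"):
        r=tip_of(p,t)
        print(t,[(np.round(a["centre"]),round(a["conf"],2),ray(p,a["centre"],{"cup":83,"dish":3,"pan":50,"tare_top":40}.get(t,0))[:2]) for a in r[:3]])
print(get_obs())
E
```

```text
top [ 321.9  -96.2 1162.5]
cup [(array([347., 321.]), 0.85, array([ 272.8, -218.2])), (array([375., 258.]), 0.77, array([ 418.4, -288.1])), (array([455., 272.]), 0.61, array([ 385.4, -474.1]))]
dish [(array([344., 198.]), 0.96, array([ 584.1, -226.6])), (array([256., 200.]), 0.66, array([578.8,   6.6]))]
mat [(array([355., 228.]), 0.84, array([ 504.8, -254.3])), (array([258., 263.]), 0.53, array([413.5,  -1.4]))]
scale [(array([166., 233.]), 0.72, array([489.5, 240.7]))]
pan [(array([162., 217.]), 0.69, array([523.8, 239.1]))]
tare_top [(array([344., 198.]), 0.53, array([ 574.5, -220.9]))]
tape [(array([255., 197.]), 0.92, array([587.8,   7.8]))]
bolt [(array([134., 265.]), 0.69, array([407.2, 318. ])), (array([263., 153.]), 0.48, array([708.9, -10. ]))]
carton [(array([318., 122.]), 0.72, array([ 797.1, -159.9]))]
jar [(array([216., 126.]), 0.73, array([786.5, 117.2])), (array([315., 124.]), 0.19, array([ 790.2, -153. ]))]
can [(array([257., 120.]), 0.55, array([802.8,   5.4]))]
wrench [(array([256., 263.]), 0.62, array([413.2,   3.7]))]
scene [988.2 702.9 700.7]
cup [(array([278., 
[... 488 characters left out ...]
5.3,   0.3]))]
bolt [(array([237., 270.]), 0.85, array([710.8,  -6.1]))]
carton [(array([186., 250.]), 0.94, array([ 796. , -140.6]))]
jar [(array([226., 309.]), 0.62, array([786.5,  98.8]))]
can [(array([204., 291.]), 0.73, array([809.5,  22.5]))]
wrench [(array([336., 232.]), 0.9, array([409.6,  -4.4]))]
{'time': 1.3, 'joint_positions': array([-1.4,  0.3,  1.5,  0. ,  1.3, -0.1]), 'dq': array([-0.,  0.,  0., -0.,  0., -0.]), 'tau': array([ -0. , -43.1, -24.4,   0.1,   0. ,  -0. ]), 'tool_pos': array([ 151.6, -502.7,  404.7]), 'tcp_rot': array([3.1, 0. , 0.3]), 'contact_force': array([-0.7, -0.1,  0.2]), 'moment': array([ 0.,  0., -0.]), 'finger_force': 0.0, 'grip_width': 91.80621442939027}
```

View pics/top0.png

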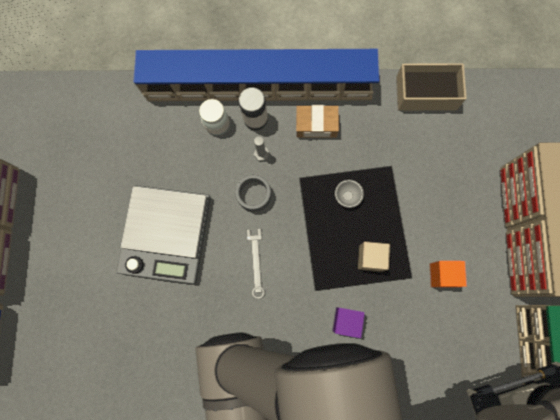

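View pics/scene0.png

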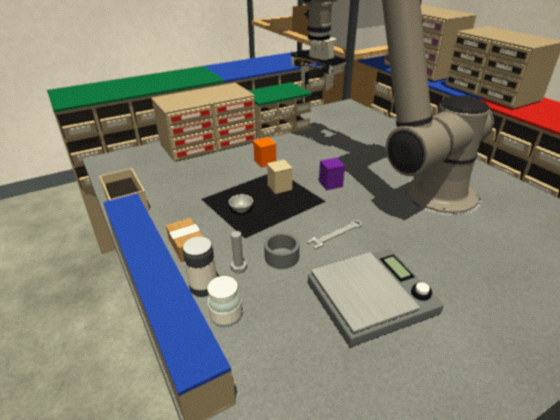

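The top picture shows three cup-like things: beige at (375,258) on the dark mat, orange at (450,274) and purple at (349,323). The target is the beige one, because it matches the colour in the description and stands on the mat. The scale is at (165,233) with its white button at (134,265). I'll confirm the cup with a crop and fit the poses of the cup and scale.

```bash
cat >> h.py <<'E'
from scipy.optimize import minimize
def hull(p,x,y,yaw,L,W,z0,z1):
    Q=R.from_euler('z',yaw).as_matrix()
    P=[proj(p,np.array([x,y,0])+Q@[a*L/2,b*W/2,z]) for a in(-1,1) for b in(-1,1) for z in(z0,z1)]
    m=np.zeros((1680,2240),np.uint8)
    h=cv2.convexHull((np.array(P,np.float32)*4+1.5))
    cv2.fillConvexPoly(m,np.round(h*16).astype(np.int32),255,shift=4)
    return cv2.resize(m,(560,420),interpolation=cv2.INTER_AREA)/255.
def fit(items,x0,L,W,z0,z1):   # items: (picture, mask)
    f=lambda v:sum(np.abs(hull(p,v[0],v[1],v[2]/100,L,W,z0,z1)-m).sum()/m.sum() for p,m in items)
    best=min((minimize(f,[x0[0],x0[1],a],method='Nelder-Mead',options=dict(initial_simplex=[[x0[0]+i,x0[1]+j,a+k] for i,j,k in((0,0,0),(8,0,0),(0,8,0),(0,0,12))],xatol=.1,fatol=1e-4)) for a in x0[2]),key=lambda r:r.fun)
    return best.x*[1,1,.01],best.fun
def near(rs,uv): return min(rs,key=lambda r:np.hypot(r["rect"][0]-uv[0],r["rect"][1]-uv[1]))
E
python3 - <<'E'
from h import *
np.set_printoptions(precision=3,suppress=True)
t=capture("top");s=capture("scene")
mt=near(trace(t,"cup"),(375,258));ms=near(trace(s,"cup"),(279,177))
print(mt["rect"],ms["rect"])
for it in([(t,mt["pixels"]*1.)],[(s,ms["pixels"]*1.)],[(t,mt["pixels"]*1.),(s,ms["pixels"]*1.)]):
    print("cup",fit(it,(418,-290,(-20,0,20,45)),60,60,3,83))
mt=near(trace(t,"scale"),(165,233));ms=near(trace(s,"scale"),(371,298))
print(mt["rect"],ms["rect"],mt["pixels"].sum())
for it in([(t,mt["pixels"]*1.)],[(s,ms["pixels"]*1.)],[(t,mt["pixels"]*1.),(s,ms["pixels"]*1.)]):
    print("scale",fit(it,(486,238,(-15,0,15)),230,200,0,37))
c=cv2.resize(t["color"][220:350,310:490],None,fx=4,fy=4,interpolation=cv2.INTER_CUBIC);save("crop",c)
print(np.array(get_obs()["tcp_rot"]))
E
```

```text
[372.9, 256.6, 32.5, 28.3] [280.1, 174.8, 22.1, 34.5]
cup (array([ 425.444, -288.297,   -0.097]), np.float64(0.03814616755793226))
cup (array([ 423.394, -294.031,   -0.101]), np.float64(0.046843788020258605))
cup (array([ 425.677, -288.628,   -0.09 ]), np.float64(0.12303248129194946))
[163.2, 233.9, 97.9, 99.5] [376.2, 296.7, 139.2, 99.4] 7200
scale (array([485.771, 239.647,  -0.134]), np.float64(0.029484204793028324))
scale (array([482.708, 229.931,  -0.126]), np.float64(0.04016852212465249))
scale (array([485.313, 236.558,  -0.134]), np.float64(0.12453568813881305))
[3.142 0.    0.293]
```

View pics/crop.png

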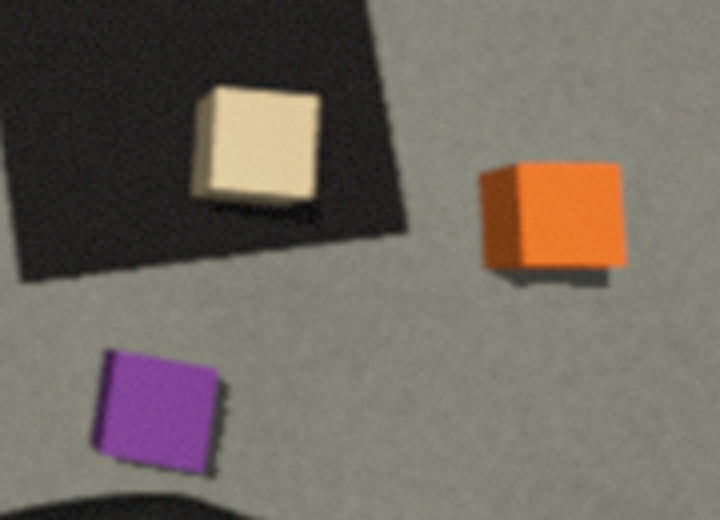

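The crop shows the beige box (crop pixels 265,145) on the mat, upside down with its closed bottom up. The orange and purple boxes stand off the mat and are the look-alikes. I'll move above the cup.

```bash
cat > to.py <<'E'
import sys
from h import *
def d(x,y,z,yaw):
    o=get_obs();Q=R.from_euler('xyz',o["tcp_rot"]).as_matrix()
    e=Q.T@(np.array([x,y,z])-o["tool_pos"])/1000
    s=-(yaw-o["tcp_rot"][2]);s=(s+np.pi)%(2*np.pi)-np.pi
    print("delta",np.round(e,4),"spin",round(s,3),"t",round(o["time"],2))
if __name__=="__main__": d(*map(float,sys.argv[1:]))
E
python3 to.py 432.5 -291.8 330 -0.097
python3 -m inch '[[0.04,-0.015,0,0.1,1],[0.08,-0.03,0,0.2,1],[0.12,-0.045,0.01,0.3,1],[0.16,-0.06,0.02,0.39,1],[0.2,-0.073,0.03,0.39,1],[0.24,-0.088,0.045,0.39,1],[0.28,-0.102,0.06,0.39,1],[0.32,-0.117,0.075,0.39,1]]'
python3 to.py 432.5 -291.8 220 -0.097
```

```text
delta [ 0.3299 -0.1208  0.0747] spin 0.39 t 1.6
time: 2.27
tool_pos: [411.6, -307.4, 335.6]
tcp_rot: [3.141, -0.001, -0.097]
contact_force: [0.4, -0.1, -0.4]
grip_width: 91.6
finger_force: 0.0
delta [ 0.0192 -0.0176  0.1156] spin -0.0 t 2.27
```

```bash
python3 -m inch '[[0,0,0,0,1],[0,0,0,0,1],[0,0,0,0,1]]'
python3 to.py 432.5 -291.8 220 -0.097
```

```text
time: 2.52
tool_pos: [410.3, -308.9, 335.9]
tcp_rot: [3.141, 0.0, -0.096]
contact_force: [-0.4, 0.4, 0.2]
grip_width: 91.8
finger_force: 0.0
delta [ 0.0205 -0.0192  0.1159] spin 0.001 t 2.52
```

```bash
python3 -m inch '[[0.0205,-0.019,0.01,0,1],[0.0205,-0.019,0.04,0,1],[0.0205,-0.019,0.07,0,1],[0.0205,-0.019,0.1,0,1],[0.0205,-0.019,0.116,0,1],[0.0205,-0.019,0.116,0,1],[0.0205,-0.019,0.116,0,1]]'
python3 to.py 432.5 -291.8 220 -0.097; python3 - <<'E'
from h import *
p=capture("scene");save("s1",cv2.resize(p["color"][80:260,170:390],None,fx=3,fy=3))
E
```

```text
time: 3.1
tool_pos: [431.8, -293.1, 220.1]
tcp_rot: [-3.141, 0.0, -0.099]
contact_force: [0.4, 0.0, 0.6]
grip_width: 92.1
finger_force: 0.0
delta [ 0.0006 -0.0014  0.0001] spin -0.002 t 3.1
```

View pics/s1.png

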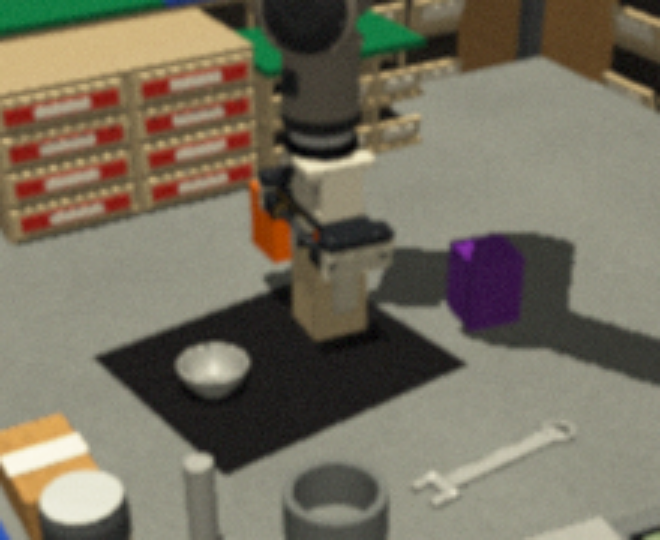

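The gripper straddles the cup (crop pixels 330,300). I'll close it in steps to see how grip force depends on the commanded opening.

```bash
q(){ grep -E "time|grip_w|finger|contact"|tr '\n' ' ';echo;}
python3 -m inch '[[0,0,0,0,0.67],[0,0,0,0,0.67],[0,0,0,0,0.67],[0,0,0,0,0.67]]'|q
python3 -m inch '[[0,0,0,0,0.65],[0,0,0,0,0.65],[0,0,0,0,0.65]]'|q
python3 -m inch '[[0,0,0,0,0.64],[0,0,0,0,0.64],[0,0,0,0,0.64]]'|q
python3 -m inch '[[0,0,0,0,0.6],[0,0,0,0,0.6],[0,0,0,0,0.6]]'|q
```

```text
time: 3.48 contact_force: [-0.3, -0.0, -0.5] grip_width: 69.6 finger_force: 0.0 
time: 3.73 contact_force: [-0.7, -1.0, 2.9] grip_width: 60.0 finger_force: 13.5 
time: 3.98 contact_force: [0.1, -1.6, 3.9] grip_width: 60.0 finger_force: 30.0 
time: 4.23 contact_force: [-0.6, -1.0, 4.8] grip_width: 60.0 finger_force: 30.0
```

```bash
q(){ grep -E "time|grip_w|finger|contact"|tr '\n' ' ';echo;}
python3 -m inch '[[0,0,0,0,0.65],[0,0,0,0,0.65],[0,0,0,0,0.65],[0,0,0,0,0.65]]'|q
python3 -m inch '[[0,0,0,0,0.651],[0,0,0,0,0.651],[0,0,0,0,0.651]]'|q
```

```text
time: 4.57 contact_force: [-0.9, -1.5, 5.2] grip_width: 59.6 finger_force: 21.9 
time: 4.82 contact_force: [-0.5, -0.8, 5.2] grip_width: 59.9 finger_force: 16.4
```

Grip force follows the commanded opening: about 16 N at 0.651 and less just above that. A light grip lets the cup pivot between the pads, so I'll roll it over its mouth edge towards +x, tracing an arc about that edge.

```bash
q(){ grep -E "time|tool_pos|grip_w|finger|contact"|tr '\n' ' ';echo;}
python3 -m inch '[[0,0,0,0,0.653],[0,0,0,0,0.653],[0.003,0,0,0,0.653],[0.006,0,-0.001,0,0.653],[0.009,0,-0.002,0,0.653],[0.012,0,-0.0025,0,0.653]]'|q
python3 -m inch '[[0.003,0,-0.0005,0,0.653],[0.006,0,-0.001,0,0.653],[0.010,0,-0.001,0,0.653],[0.014,0,-0.001,0,0.653],[0.018,0,0,0,0.653]]'|q
python3 - <<'E'
from h import *
p=capture("scene");save("s2",cv2.resize(p["color"][80:260,170:390],None,fx=3,fy=3))
E
```

```text
time: 5.32 tool_pos: [444.7, -292.8, 221.9] contact_force: [-0.3, 0.0, -1.9] grip_width: 60.2 finger_force: 3.1 
time: 5.73 tool_pos: [462.8, -294.8, 222.4] contact_force: [0.5, 0.3, -1.9] grip_width: 60.1 finger_force: 3.1
```

View pics/s2.png

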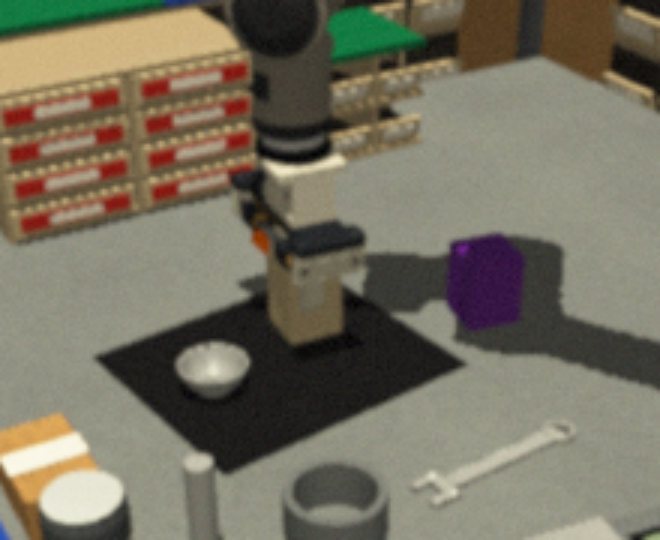

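The cup is still upright and was carried along about 2 mm above the mat (crop pixels 305,300). I'll bring it back, then press it lightly on the mat while dragging.

```bash
q(){ grep -E "time|tool_pos|grip_w|finger|contact"|tr '\n' ' ';echo;}
python3 -m inch '[[-0.01,0,-0.003,0,0.65],[-0.025,0,-0.003,0,0.65],[-0.035,0,-0.003,0,0.65],[-0.04,0,0,0,0.65],[-0.04,0,0.002,0,0.65],[-0.04,0,0.003,0,0.65],[-0.04,0,0.003,0,0.65]]'|q
python3 -m inch '[[0,0,0.001,0,0.652],[0,0,0.002,0,0.652],[0,0,0.002,0,0.652]]'|q
python3 -m inch '[[0.003,0,0,0,0.653],[0.006,0,0,0,0.653]]'|q
python3 -m inch '[[0.003,0,0,0,0.653],[0.006,0,0,0,0.653]]'|q
```

```text
time: 6.37 tool_pos: [422.4, -291.0, 219.7] contact_force: [-2.2, 0.6, 3.3] grip_width: 60.0 finger_force: 21.1 
time: 6.62 tool_pos: [422.8, -291.0, 218.3] contact_force: [-4.7, 2.5, 9.0] grip_width: 59.7 finger_force: 9.1 
time: 6.78 tool_pos: [428.8, -291.6, 217.7] contact_force: [-2.2, 0.8, 2.2] grip_width: 60.0 finger_force: 3.2 
time: 6.95 tool_pos: [434.9, -292.2, 217.4] contact_force: [-1.4, -0.0, 1.8] grip_width: 60.0 finger_force: 3.2
```

```bash
q(){ grep -E "time|tool_pos|grip_w|finger|contact"|tr '\n' ' ';echo;}
python3 -m inch '[[0,0,0.001,0,0.6515],[0.002,0,0.002,0,0.6515],[0.006,0,0.002,0,0.652]]'|q
python3 -m inch '[[0.004,0,0,0,0.652],[0.008,0,-0.000,0,0.652]]'|q
python3 - <<'E'
from h import *
p=capture("scene");save("s3",cv2.resize(p["color"][110:230,220:350],None,fx=5,fy=5))
E
```

```text
time: 7.2 tool_pos: [440.6, -292.7, 215.9] contact_force: [-3.7, 0.7, 4.9] grip_width: 59.7 finger_force: 9.4 
time: 7.37 tool_pos: [448.7, -293.5, 215.4] contact_force: [-3.0, 0.1, 3.9] grip_width: 60.2 finger_force: 9.3
```

View pics/s3.png

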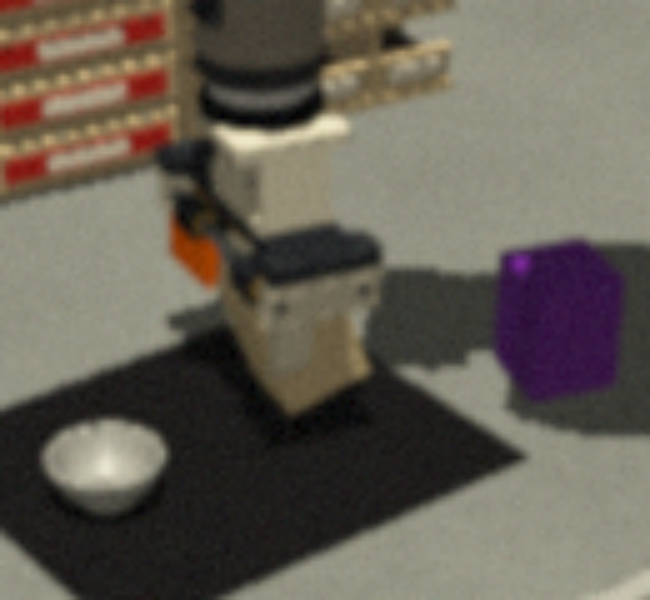

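The cup has pivoted about 25° and rests on its leading mouth edge (crop pixels 290,410). I'll continue along the arc.

```bash
q(){ grep -E "time|tool_pos|grip_w|finger|contact"|tr '\n' ' ';echo;}
python3 -m inch '[[0.005,0,0.001,0,0.652],[0.01,0,0.001,0,0.652],[0.015,0,0.002,0,0.652],[0.02,0,0.003,0,0.652]]'|q
python3 -m inch '[[0.004,0,0.002,0,0.652],[0.008,0,0.004,0,0.652],[0.012,0,0.007,0,0.652]]'|q
python3 -m inch '[[0.003,0,0.003,0,0.652],[0.006,0,0.007,0,0.652],[0.008,0,0.01,0,0.652]]'|q
python3 - <<'E'
from h import *
p=capture("scene");save("s4",cv2.resize(p["color"][110:230,220:350],None,fx=5,fy=5))
E
```

```text
time: 7.75 tool_pos: [468.8, -295.4, 212.1] contact_force: [-2.2, 0.5, 3.0] grip_width: 59.9 finger_force: 9.2 
time: 8.0 tool_pos: [481.1, -296.6, 205.4] contact_force: [1.3, 1.5, 5.2] grip_width: 59.9 finger_force: 9.1 
time: 8.25 tool_pos: [489.7, -297.4, 195.7] contact_force: [3.6, 2.6, 6.1] grip_width: 60.1 finger_force: 8.9
```

View pics/s4.png

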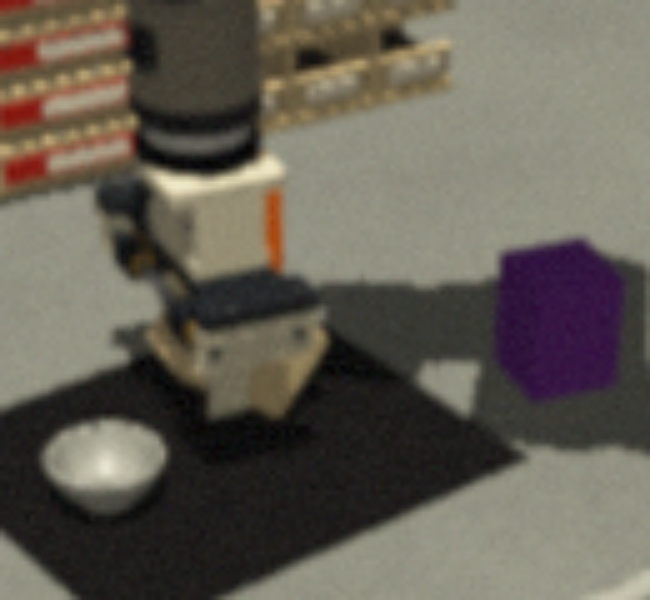

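The cup is now tilted about 60–65° (crop pixels 250,370). I'll finish the roll.

```bash
q(){ grep -E "time|tool_pos|grip_w|finger|contact"|tr '\n' ' ';echo;}
python3 -m inch '[[0.002,0,0.003,0,0.652],[0.004,0,0.006,0,0.652]]'|q
python3 -m inch '[[0.001,0,0.003,0,0.652],[0.001,0,0.005,0,0.652],[0.001,0,0.005,0,0.652]]'|q
python3 - <<'E'
from h import *
p=capture("scene");save("s5",cv2.resize(p["color"][110:230,220:350],None,fx=5,fy=5))
E
```

```text
time: 8.47 tool_pos: [493.5, -297.9, 189.8] contact_force: [3.1, 1.0, 5.0] grip_width: 59.7 finger_force: 8.8 
time: 8.72 tool_pos: [493.2, -297.9, 183.8] contact_force: [0.9, 0.2, 1.2] grip_width: 60.2 finger_force: 8.8
```

View pics/s5.png

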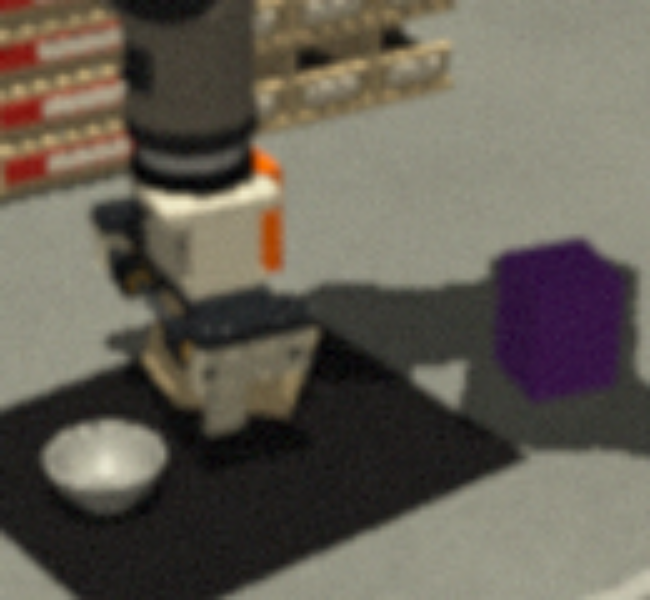

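The cup is tilted about 70–75°, and the fingertips are almost at the mat (crop pixels 225,430). I'll ease the grip gradually so the bottom end settles the rest of the way.

```bash
q(){ grep -E "time|tool_pos|grip_w|finger|contact"|tr '\n' ' ';echo;}
python3 -m inch '[[0.001,0,0.001,0,0.653],[0.002,0,0.0015,0,0.6532],[0.002,0,0.0015,0,0.6534],[0.002,0,0.0015,0,0.6536],[0.002,0,0.0015,0,0.6538],[0.002,0,0.0015,0,0.654],[0.002,0,0.0015,0,0.6545]]'|q
python3 -m inch '[[0,0,0,0,0.655],[0,0,0,0,0.657],[0,0,0,0,0.66],[0,0,0,0,0.68],[0,0,-0.01,0,0.8],[0,0,-0.04,0,1],[0,0,-0.08,0,1],[0,0,-0.12,0,1]]'|q
python3 -m inch '[[-0.03,0,-0.03,0,1],[-0.07,0,-0.06,0,1],[-0.11,0,-0.06,0,1],[-0.15,0,-0.06,0,1],[-0.15,0,-0.06,0,1]]'|q
python3 - <<'E'
from h import *
p=capture("scene");t=capture("top")
for q in(t,p): print([(np.round(a["rect"]),a["conf"]) for a in trace(q,"cup")[:4]])
a=cv2.resize(p["color"][130:240,210:320],(400,400));b=cv2.resize(t["color"][160:280,310:430],(400,400))
save("s6",np.hstack([a,b]))
E
```

```text
time: 9.35 tool_pos: [495.1, -297.9, 182.8] contact_force: [-0.5, 0.9, 0.3] grip_width: 60.2 finger_force: 0.2 
time: 10.02 tool_pos: [494.9, -297.8, 304.3] contact_force: [0.2, -0.3, 0.5] grip_width: 84.6 finger_force: 0.0 
time: 10.43 tool_pos: [341.1, -281.5, 363.7] contact_force: [1.4, -0.4, -0.1] grip_width: 91.8 finger_force: 0.0 
[(array([455., 272.,  21.,  23.]), 0.81), (array([374., 236.,  29.,  36.]), 0.63)]
[(array([263., 183.,  25.,  28.]), 0.83), (array([332., 172.,  25.,  30.]), 0.67), (array([265., 150.,  20.,  25.]), 0.61)]
```

View pics/s6.png

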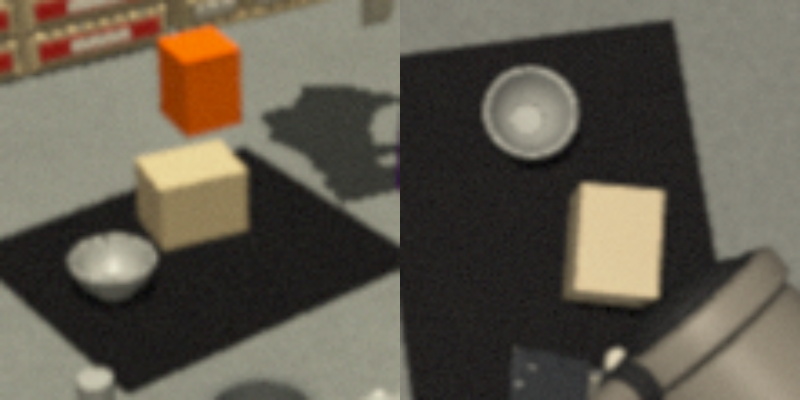

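The cup now lies on its side with its mouth towards the robot (left panel 190,200, right panel 615,240), and the dish hasn't moved. I'll fit its pose.

```bash
python3 - <<'E'
from h import *
from to import d
np.set_printoptions(precision=3,suppress=True)
t=capture("top");s=capture("scene")
mt=near(trace(t,"cup"),(374,236));ms=near(trace(s,"cup"),(263,183))
v=[]
for it in([(t,mt["pixels"]*1.)],[(s,ms["pixels"]*1.)]):
    r=fit(it,(495,-295,(-20,-8,8)),80,60,3,63);print(r);v.append(r[0])
c=.7*v[0]+.3*v[1];c[2]=(v[0][2]+v[1][2])/2
P=c[:2]-27*np.array([np.cos(c[2]),np.sin(c[2])]);print(c,P)
d(P[0],P[1],260,c[2]);d(P[0],P[1],192,c[2])
E
```

```text
(array([ 485.301, -293.299,   -0.105]), np.float64(0.05377733182825369))
(array([ 486.492, -296.36 ,   -0.142]), np.float64(0.057930075167857045))
[ 485.658 -294.217   -0.124] [ 458.865 -290.887]
delta [ 0.112 -0.004  0.103] spin 0.028 t 10.83
delta [ 0.112 -0.004  0.171] spin 0.028 t 10.83
```

```bash
q(){ grep -E "time|tool_pos|grip_w|finger|contact"|tr '\n' ' ';echo;}
python3 -m inch '[[0.04,-0.002,0.02,0.01,1],[0.08,-0.004,0.05,0.01,1],[0.112,-0.004,0.08,0.01,1],[0.112,-0.004,0.105,0.01,1],[0.112,-0.004,0.135,0.01,1],[0.112,-0.004,0.16,0.01,1],[0.112,-0.004,0.171,0.01,1],[0.112,-0.004,0.171,0.01,1]]'|q
python3 -m inch '[[0,0,0,0,0.7],[0,0,0,0,0.64],[0,0,0,0,0.64],[0,0,0,0,0.64],[0,0,0,0,0.64]]'|q
python3 -m inch '[[0,0,-0.003,0,0.64],[-0.015,0,-0.004,0,0.64],[-0.03,0,-0.004,0,0.64],[-0.045,0,-0.004,0,0.64],[-0.06,0,-0.004,0,0.64],[-0.06,0,-0.002,0,0.64],[-0.06,0,0,0,0.64],[-0.06,0,0,0,0.64]]'|q
```

```text
time: 11.5 tool_pos: [457.6, -289.6, 188.9] contact_force: [0.3, -0.5, 0.2] grip_width: 91.6 finger_force: 0.0 
time: 11.92 tool_pos: [457.9, -290.6, 193.1] contact_force: [-1.5, -0.3, 0.2] grip_width: 63.2 finger_force: 0.3 
time: 12.58 tool_pos: [397.4, -283.7, 193.4] contact_force: [-10.4, 1.9, 19.8] grip_width: 60.2 finger_force: 29.8
```

```bash
q(){ grep -E "time|tool_pos|grip_w|finger|contact"|tr '\n' ' ';echo;}
python3 -m inch '[[0,0,-0.001,0,0.65],[0,0,-0.001,0,0.652],[0,0,-0.001,0,0.653],[0,0,-0.001,0,0.6532],[0,0,-0.001,0,0.6532]]'|q
python3 -m inch '[[0.002,0,-0.003,0,0.6532],[0.004,0,-0.007,0,0.6532],[0.0064,0,-0.0105,0,0.6532],[0.0064,0,-0.0105,0,0.6532]]'|q
python3 - <<'E'
from h import *
for n in("scene","top"):
    p=capture(n);save("n1"+n,p["color"])
    print(n,[(np.round(a["rect"]),round(a["conf"],2)) for a in trace(p,"cup")[:3]])
E
```

```text
time: 13.0 tool_pos: [398.7, -284.2, 193.5] contact_force: [-1.2, 1.0, 7.2] grip_width: 60.5 finger_force: 20.4 
time: 13.33 tool_pos: [405.3, -284.9, 204.0] contact_force: [0.0, -0.2, -1.6] grip_width: 60.4 finger_force: 20.6 
scene [(array([330., 172.,  24.,  30.]), 0.86), (array([263., 151.,  22.,  30.]), 0.67), (array([278., 177.,  28.,  28.]), 0.63)]
top [(array([449., 275.,  35.,  26.]), 0.83), (array([254., 111.,  26.,  42.]), 0.16)]
```

```bash
q(){ grep -E "time|grip_w|finger|contact"|tr '\n' ' ';echo;}
python3 -m inch '[[0,0,0,0,0.654],[0,0,0,0,0.655],[0,0,0,0,0.6555]]'|q
python3 -m inch '[[0,0,0,0,0.6558],[0,0,0,0,0.6558]]'|q
python3 -m inch '[[0,0,0,0,0.656],[0,0,0,0,0.656]]'|q
```

```text
time: 13.78 contact_force: [0.3, 0.0, -2.1] grip_width: 60.7 finger_force: 11.3 
time: 13.95 contact_force: [-0.1, -0.3, -1.2] grip_width: 60.3 finger_force: 9.9 
time: 14.12 contact_force: [0.3, -0.4, -1.7] grip_width: 60.7 finger_force: 9.2
```

```bash
q(){ grep -E "time|grip_w|finger|contact"|tr '\n' ' ';echo;}
python3 -m inch '[[0,0,0,0,0.6565],[0,0,0,0,0.657],[0,0,0,0,0.657]]'|q
python3 -m inch '[[0,0,0,0,0.6573],[0,0,0,0,0.6573]]'|q
python3 -m inch '[[0,0,0,0,0.6575],[0,0,0,0,0.6575]]'|q
```

```text
time: 14.37 contact_force: [0.3, 0.1, -1.5] grip_width: 60.0 finger_force: 5.8 
time: 14.53 contact_force: [0.0, -1.2, -2.5] grip_width: 60.2 finger_force: 4.8 
time: 14.7 contact_force: [0.4, 0.3, 0.3] grip_width: 60.6 finger_force: 0.0
```

```bash
cat >> h.py <<'E'
def hull3(p,c,yaw,th):   # cup centre c; th=0 mouth towards -x (lying), th=90 mouth up
    a=np.deg2rad(th);Q=R.from_euler('z',yaw).as_matrix()
    ax=Q@[-np.cos(a),0,np.sin(a)];n=Q@[np.sin(a),0,np.cos(a)];y=Q@[0,1,0]
    P=[proj(p,np.array(c)+i*40*ax+j*30*n+k*30*y) for i in(-1,1) for j in(-1,1) for k in(-1,1)]
    m=np.zeros((420,560),np.uint8)
    cv2.fillConvexPoly(m,np.round(cv2.convexHull(np.array(P,np.float32))*16).astype(np.int32),1,shift=4)
    return m
def tilt(p,m,P,yaw,off=27):  # grasp point P known; off = P from centre along the mouth axis
    out=[]
    for th in range(-10,111,5):
        a=np.deg2rad(th);Q=R.from_euler('z',yaw).as_matrix();ax=Q@[-np.cos(a),0,np.sin(a)];n=Q@[np.sin(a),0,np.cos(a)]
        for o in range(off-9,off+13,3):
            for w in(-6,-3,0,3,6):
                h=hull3(p,P-o*ax+w*n,yaw,th);out.append(((m&(h==0)).sum()+.4*((h>0)&~m).sum(),th,o,w))
    return sorted(out)[:4]
E
cat > tl.py <<'E'
from h import *
import sys
o=get_obs();P=np.array(o["tool_pos"])-[0,0,159]
p=capture("scene");save("n"+sys.argv[1],p["color"])
rs=[r for r in trace(p,"cup")]
best=near(rs,proj(p,P+[20,0,-20]));print(np.round(best["rect"]),round(best["conf"],2),best["pixels"].sum(),P.round(1))
hsv=cv2.cvtColor(p["color"],cv2.COLOR_RGB2HSV)
print(tilt(p,best["pixels"],P,o["tcp_rot"][2]))
E
python3 tl.py 2
```

```text
[280. 180.  31.  26.] 0.65 561 [ 404.6 -284.7   44.5]
[(np.float64(89.60000000000001), 5, 33, -6), (np.float64(90.4), 10, 36, -6), (np.float64(91.0), 10, 30, -6), (np.float64(91.0), 10, 30, -3)]
```

```bash
q(){ grep -E "time|grip_w|finger|contact"|tr '\n' ' ';echo;}
python3 -m inch '[[0,0,0,0,0.656],[0,0,0,0,0.655],[0,0,0,0,0.655]]'|q
python3 -m inch '[[0,0,0,0,0.654],[0,0,0,0,0.654]]'|q
python3 -m inch '[[0,0,0,0,0.6535],[0,0,0,0,0.6535]]'|q
```

```text
time: 15.05 contact_force: [-0.6, -0.1, -0.1] grip_width: 60.0 finger_force: 0.1 
time: 15.22 contact_force: [0.8, -0.3, 0.0] grip_width: 60.0 finger_force: 0.2 
time: 15.38 contact_force: [0.2, -0.7, 0.5] grip_width: 59.9 finger_force: 1.5
```

```bash
q(){ grep -E "time|grip_w|finger|contact|tool_pos"|tr '\n' ' ';echo;}
python3 -m inch '[[0,0,0,0,0.6531],[0,0,0,0,0.6531],[0.002,0,-0.0025,0,0.6531],[0.004,0,-0.005,0,0.6531],[0.006,0,-0.0075,0,0.6531],[0.008,0,-0.01,0,0.6531]]'|q
python3 tl.py 3
```

```text
time: 15.88 tool_pos: [412.7, -285.4, 213.6] contact_force: [-0.5, 0.8, -1.2] grip_width: 60.4 finger_force: 2.4 
[278. 181.  28.  30.] 0.59 534 [ 412.7 -285.4   54.6]
[(np.float64(94.2), 20, 30, -6), (np.float64(94.60000000000001), 20, 36, -6), (np.float64(97.4), 20, 39, -6), (np.float64(97.80000000000001), 20, 33, -6)]
```

The tilt is now about 20°, so the arc lift works. Continuing.

```bash
q(){ grep -E "time|grip_w|finger|contact|tool_pos"|tr '\n' ' ';echo;}
python3 -m inch '[[0.003,0,-0.003,0,0.6531],[0.006,0,-0.006,0,0.6531],[0.0097,0,-0.0085,0,0.6531],[0.0135,0,-0.011,0,0.6531],[0.017,0,-0.013,0,0.6531],[0.0208,0,-0.0152,0,0.6531]]'|q
python3 tl.py 4
```

```text
time: 16.48 tool_pos: [433.5, -287.7, 228.8] contact_force: [-1.0, -0.5, -0.9] grip_width: 59.8 finger_force: 2.4 
[272. 177.  33.  29.] 0.83 546 [ 433.5 -287.7   69.8]
[(np.float64(93.80000000000001), 30, 30, -6), (np.float64(98.2), 35, 33, -6), (np.float64(99.4), 30, 36, -6), (np.float64(100.0), 35, 30, -6)]
```

```bash
q(){ grep -E "time|grip_w|finger|contact|tool_pos"|tr '\n' ' ';echo;}
python3 -m inch '[[0.004,0,-0.0015,0,0.6531],[0.008,0,-0.003,0,0.6531],[0.0121,0,-0.0045,0,0.6531],[0.0165,0,-0.0055,0,0.6531],[0.0205,0,-0.0063,0,0.6531],[0.0248,0,-0.007,0,0.6531]]'|q
python3 tl.py 5
```

```text
time: 17.08 tool_pos: [458.2, -290.3, 235.8] contact_force: [-0.6, 1.0, 1.8] grip_width: 60.1 finger_force: 2.5 
[268. 179.  34.  35.] 0.86 563 [ 458.2 -290.3   76.8]
[(np.float64(105.60000000000001), 50, 30, -6), (np.float64(109.80000000000001), 50, 27, -6), (np.float64(110.0), 45, 24, -6), (np.float64(111.0), 45, 30, -6)]
```

```bash
q(){ grep -E "time|grip_w|finger|contact|tool_pos"|tr '\n' ' ';echo;}
python3 -m inch '[[0.004,0,0,0,0.6531],[0.008,0,0,0,0.6531],[0.013,0,0,0,0.6531],[0.017,0,0.0005,0,0.6531],[0.0215,0,0.001,0,0.6531],[0.0258,0,0.0018,0,0.6531]]'|q
python3 tl.py 6
```

```text
time: 17.68 tool_pos: [484.0, -293.2, 233.7] contact_force: [-1.0, 0.0, 1.9] grip_width: 60.3 finger_force: 2.5 
[263. 181.  27.  30.] 0.87 486 [ 484.  -293.2   74.7]
[(np.float64(143.4), 75, 24, -6), (np.float64(144.0), 70, 21, -6), (np.float64(145.8), 65, 18, -6), (np.float64(146.0), 70, 24, -6)]
```

```bash
q(){ grep -E "time|grip_w|finger|contact|tool_pos"|tr '\n' ' ';echo;}
python3 -m inch '[[0.004,0,0.001,0,0.6531],[0.008,0,0.002,0,0.6531],[0.012,0,0.0035,0,0.6531],[0.014,0,0.005,0,0.6531],[0.014,0,0.0065,0,0.6531],[0.014,0,0.0065,0,0.6531]]'|q
python3 tl.py 7
```

```text
time: 18.28 tool_pos: [497.6, -294.6, 227.1] contact_force: [0.8, -0.4, 0.9] grip_width: 59.9 finger_force: 2.6 
[260. 183.  31.  30.] 0.83 513 [ 497.6 -294.6   68.1]
[(np.float64(132.2), 75, 18, -6), (np.float64(134.4), 75, 21, -6), (np.float64(137.8), 75, 24, -6), (np.float64(141.60000000000002), 75, 27, -6)]
```

```bash
q(){ grep -E "time|grip_w|finger|contact|tool_pos"|tr '\n' ' ';echo;}
python3 -m inch '[[0,0,0,0,0.6535],[0,0,0,0,0.654],[0,0,0,0,0.655],[0,0,0,0,0.66],[0,0,0,0,0.7],[0,0,0,0,0.8],[0,0,0,0,1],[0,0,-0.02,0,1]]'|q
python3 -m inch '[[0,0,-0.04,0,1],[-0.03,0,-0.08,0,1],[-0.07,0,-0.08,0,1],[-0.11,0,-0.08,0,1],[-0.15,0,-0.08,0,1],[-0.18,0,-0.08,0,1],[-0.18,0,-0.08,0,1]]'|q
python3 - <<'E'
from h import *
np.set_printoptions(precision=3,suppress=True)
t=capture("top");s=capture("scene");save("t8",t["color"]);save("s8",s["color"])
X=[498,-295,63]
mt=near(trace(t,"cup"),proj(t,X));ms=near(trace(s,"cup"),proj(s,X))
for p,m in((t,mt),(s,ms)):
    print(np.round(m["rect"]),round(m["conf"],2))
    print("upright",fit([(p,m["pixels"]*1.)],(498,-295,(-25,-10,8)),60,60,3,83),"lying",fit([(p,m["pixels"]*1.)],(498,-295,(-10,)),80,60,3,63))
# mouth: brightness along the middle of the cup top
m=mt["pixels"];g=t["color"].mean(2);r=mt["rect"];c,w=int(r[0]),int(r[1])
print(g[w-22:w+22:2,c].astype(int))
print([ (np.round(a["centre"]),round(a["conf"],2)) for a in tip_of(t,"cup")],[ (np.round(a["centre"]),round(a["conf"],2)) for a in tip_of(s,"cup")],[ray(t,a["centre"],3)[:2] for a in tip_of(t,"dish")[:1]])
E
```

```text
time: 19.05 tool_pos: [496.3, -293.9, 244.1] contact_force: [-0.4, 1.1, -0.3] grip_width: 79.8 finger_force: 0.0 
time: 19.63 tool_pos: [314.2, -273.7, 327.1] contact_force: [0.8, 0.5, 0.6] grip_width: 92.0 finger_force: 0.0 
[372. 225.  29.  27.] 0.74
upright (array([ 507.874, -292.496,   -0.115]), np.float64(0.05745440320766711)) lying (array([ 509.597, -294.756,   -0.147]), np.float64(0.27136570338858734))
[256. 183.  23.  35.] 0.61
upright (array([ 507.453, -295.287,   -0.176]), np.float64(0.06571477428180575)) lying (array([ 498.133, -313.832,   -0.484]), np.float64(0.22116393068855447))
[ 29  29  47 161  76  74  74  87 148 194 197 193 195 194 195 132  73  70
  20  21  36  29]
[(array([371., 228.]), 0.9), (array([454., 275.]), 0.63)] [(array([259., 192.]), 0.97), (array([266., 143.]), 0.87), (array([329., 162.]), 0.72), (array([240., 210.]), 0.19)] [array([ 585.486, -223.478])]
```

The cup stands mouth-up: the upright fit error is 0.06 against 0.25 for lying, and the top picture shows a rim with a dark cavity. The dish is still in place. Next I'll refine the scale and button and get the grasp move.

```bash
python3 - <<'E'
from h import *
from to import d
np.set_printoptions(precision=3,suppress=True)
t=capture("top");s=capture("scene")
def m2(p,v):
    a=v[2]/100;h=hull(p,v[0],v[1],a,230,200,0,35)
    return np.maximum(h,hull(p,v[0]+28*np.cos(a),v[1]+28*np.sin(a),a,160,190,35,50))
for p,uv in((t,(165,233)),(s,(371,298))):
    m=near(trace(p,"scale"),uv)["pixels"]*1.
    r=minimize(lambda v:np.abs(m2(p,v)-m).sum()/m.sum(),[485,238,-13],method='Nelder-Mead',options=dict(initial_simplex=[[485,238,-13],[493,238,-13],[485,246,-13],[485,238,-5]],xatol=.1))
    x,y,a=r.x*[1,1,.01];c,sn=np.cos(a),np.sin(a)
    print("scale",x,y,a,r.fun,"pan",x+28*c,y+28*sn,"tare",x-88*c-55*sn,y-88*sn+55*c)
    uv=(134,265) if p is t else (422,288)
    w=p["color"][uv[1]-10:uv[1]+11,uv[0]-12:uv[0]+13].min(2)>185
    v_,u_=np.nonzero(w);b=(uv[0]-12+u_.mean(),uv[1]-10+v_.mean());print("white",w.sum(),b,ray(p,b,42),[ray(p,q["centre"],42) for q in tip_of(p,"tare_top")[:2]])
d(507.7,-293.5,290,-.12)
E
```

```text
scale 485.93458581079824 239.8689919924479 -0.13497170263166675 0.018079096045197737 pan 513.6799297128621 236.10124840294947 tare 406.1358584551122 306.21025450992556
white 81 (np.float64(131.7283950617284), np.float64(263.7283950617284)) [407.256 309.445  42.   ] [array([410.552, 310.995,  42.   ])]
scale 482.2514004566726 231.56689311912606 -0.12975777205783712 0.03996225902533206 pan 510.0160118944931 227.94386238411283 tare 402.1078605958701 297.4911907534578
white 88 (np.float64(422.4886363636364), np.float64(286.875)) [395.14  293.559  42.   ] [array([394.595, 295.73 ,  42.   ])]
delta [ 0.19  -0.002  0.037] spin 0.013 t 20.28
```

```bash
python3 -m inch '[[0.04,0,0,0,1],[0.08,0,0,0,1],[0.12,0,0,0,1],[0.16,0,0.005,0.01,1],[0.19,0,0.02,0.01,1],[0.194,0,0.037,0.01,1],[0.194,0,0.037,0.01,1]]' >/dev/null; python3 to.py 507.7 -293.5 222 -0.12
```

```text
delta [-0.0043 -0.001   0.0644] spin 0.005 t 20.87
```

```bash
q(){ grep -E "time|grip_w|finger|contact|tool_pos"|tr '\n' ' ';echo;}
python3 -m inch '[[-0.004,0.001,0.02,0,1],[-0.004,0.001,0.045,0,1],[-0.004,0.001,0.064,0,1],[-0.004,0.001,0.064,0,1],[-0.004,0.001,0.064,0,0.72],[-0.004,0.001,0.064,0,0.66],[-0.004,0.001,0.064,0,0.645],[-0.004,0.001,0.064,0,0.645]]'|q
python3 -m inch '[[0,0,0,0,0.645],[0,0,0,0,0.645],[0,0,0,0,0.645],[0,0,0,0,0.63]]'|q
python3 -m inch '[[0,0,-0.01,0,0.63],[0,0,-0.04,0,0.63],[0,0,-0.08,0,0.63],[0,0,-0.11,0,0.63],[0,0,-0.11,0,0.63],[0,0,-0.11,0,0.63]]'|q
python3 to.py 512 231.5 332 -0.13
```

```text
time: 21.53 tool_pos: [507.4, -296.9, 227.9] contact_force: [0.8, -0.9, 0.5] grip_width: 69.7 finger_force: 0.0 
time: 21.87 tool_pos: [507.3, -296.6, 227.0] contact_force: [-0.6, 1.0, 6.2] grip_width: 59.8 finger_force: 30.0 
time: 22.37 tool_pos: [507.3, -296.7, 338.3] contact_force: [-0.5, -0.2, -1.9] grip_width: 59.7 finger_force: 30.0 
delta [-0.0571 -0.5252  0.0049] spin 0.013 t 22.37
```

The cup is held and lifted, with 1.9 N on the wrist, about the cup's weight. I'll carry it over the scale.

```bash
q(){ grep -E "time|grip_w|finger|contact|tool_pos"|tr '\n' ' ';echo;}
python3 -m inch '[[-0.003,-0.02,-0.003,0,0.63],[-0.007,-0.055,-0.003,0,0.63],[-0.011,-0.09,-0.003,0.01,0.63],[-0.015,-0.125,-0.003,0.01,0.63],[-0.019,-0.16,-0.003,0.01,0.63],[-0.023,-0.195,-0.003,0.01,0.63],[-0.027,-0.23,-0.003,0.01,0.63],[-0.031,-0.265,-0.003,0.01,0.63]]'|q
python3 -m inch '[[-0.004,-0.035,0,0,0.63],[-0.008,-0.07,0,0,0.63],[-0.012,-0.105,0,0,0.63],[-0.016,-0.14,0,0,0.63],[-0.02,-0.175,0,0,0.63],[-0.024,-0.21,0,0,0.63],[-0.025,-0.24,0,0,0.63],[-0.025,-0.255,0,0,0.63]]'|q
python3 to.py 512 231.5 284 -0.13
```

```text
time: 23.03 tool_pos: [506.5, -28.1, 337.5] contact_force: [0.3, 0.7, -2.4] grip_width: 59.9 finger_force: 30.0 
time: 23.7 tool_pos: [514.0, 229.5, 337.2] contact_force: [0.2, -1.3, -1.6] grip_width: 59.6 finger_force: 30.0 
delta [-0.0021 -0.0018  0.0532] spin 0.005 t 23.7
```

```bash
q(){ grep -E "time|grip_w|finger|contact|tool_pos"|tr '\n' ' ';echo;}
python3 -m inch '[[-0.002,-0.002,0.015,0,0.63],[-0.002,-0.002,0.035,0,0.63],[-0.002,-0.002,0.048,0,0.63],[-0.002,-0.002,0.053,0,0.63],[-0.002,-0.002,0.053,0,0.63]]'|q
python3 - <<'E'
from h import *
np.set_printoptions(precision=3,suppress=True)
o=get_obs();T=o["tool_pos"];z0=T[2]-224;print(T,z0)
for n in("scene","top"):
    p=capture(n);save("h"+n,p["color"])
    P=[T[0],T[1],z0+30]
    rs=trace(p,"cup");m=near(rs,proj(p,P));print(n,np.round(m["rect"]),round(m["conf"],2),"pred",proj(p,P).round(0))
    # visible cup mask inside model: shift of the model that covers it best
    mm=m["pixels"];best=[]
    for dx in range(-14,15,2):
        for dy in range(-14,15,2):
            h=hull(p,T[0]+dx,T[1]+dy,o["tcp_rot"][2],60,60,z0,z0+80)>.5
            best.append(((mm&~h).sum()+.4*(h&~mm).sum(),dx,dy))
    print(sorted(best)[:5])
E
```

```text
time: 24.12 tool_pos: [512.4, 228.3, 283.5] contact_force: [-0.6, -0.8, -1.8] grip_width: 59.7 finger_force: 30.0 
[512.429 228.293 283.54 ] 59.53957375287155
scene [365. 271.  39.  46.] 0.97 pred [364. 272.]
[(np.float64(264.0), -2, -2), (np.float64(266.0), 0, -2), (np.float64(268.8), 0, 0), (np.float64(268.8), 2, 0), (np.float64(273.6), 2, -2)]
top [155. 221.  28.  28.] 0.49 pred [161. 219.]
[(np.float64(312.40000000000003), -2, 0), (np.float64(314.0), -2, 2), (np.float64(314.0), -2, 4), (np.float64(314.0), -2, 6), (np.float64(314.8), -4, 0)]
```

The held cup and the scene picture agree within about 2 mm, so the scene camera can be trusted here and the cup is over the pan centre. I'll lower slowly.

```bash
q(){ grep -E "time|grip_w|finger|contact|tool_pos"|tr '\n' ' ';echo;}
python3 -m inch '[[0,-0.001,0.0015,0,0.63],[0,-0.001,0.003,0,0.63],[0,-0.001,0.0045,0,0.63],[0,-0.001,0.006,0,0.63],[0,-0.001,0.0065,0,0.63],[0,-0.001,0.0065,0,0.63]]'|q
python3 -m inch '[[0,0,0.0005,0,0.63],[0,0,0.001,0,0.63],[0,0,0.001,0,0.63]]'|q
```

```text
time: 24.82 tool_pos: [513.2, 229.5, 279.5] contact_force: [0.5, 0.0, -0.6] grip_width: 59.7 finger_force: 30.0 
time: 25.07 tool_pos: [513.3, 229.5, 278.6] contact_force: [0.4, -0.9, -1.0] grip_width: 59.5 finger_force: 30.0
```

```bash
q(){ grep -E "time|grip_w|finger|contact|tool_pos"|tr '\n' ' ';echo;}
python3 -m inch '[[0,0,0.0005,0,0.63],[0,0,0.0005,0,0.63],[0,0,0.0005,0,0.63]]'|q
python3 -m inch '[[0,0,0.0005,0,0.63],[0,0,0.0005,0,0.63],[0,0,0.0005,0,0.63]]'|q
python3 -m inch '[[0,0,0,0,0.63],[0,0,0,0,0.63]]'|q
```

```text
time: 25.32 tool_pos: [513.3, 229.5, 278.2] contact_force: [-0.3, 0.2, -1.6] grip_width: 59.8 finger_force: 30.0 
time: 25.57 tool_pos: [513.3, 229.5, 277.7] contact_force: [-0.4, 0.6, -1.9] grip_width: 60.0 finger_force: 30.0 
time: 25.73 tool_pos: [513.3, 229.5, 277.7] contact_force: [-0.3, -0.1, -0.9] grip_width: 60.1 finger_force: 30.0
```

```bash
q(){ grep -E "time|contact|tool_pos"|tr '\n' ' ';echo;}
python3 -m inch '[[0,0,0.0005,0,0.63],[0,0,0.001,0,0.63],[0,0,0.001,0,0.63]]'|q
python3 -m inch '[[0,0,0.0005,0,0.63],[0,0,0.0005,0,0.63]]'|q
python3 -m inch '[[0,0,0.0005,0,0.63],[0,0,0.0005,0,0.63]]'|q
```

```text
time: 25.98 tool_pos: [513.3, 229.5, 276.6] contact_force: [0.1, 0.8, -1.4] 
time: 26.15 tool_pos: [513.3, 229.5, 276.1] contact_force: [0.8, 0.0, -1.9] 
time: 26.32 tool_pos: [513.3, 229.5, 275.6] contact_force: [0.4, -0.5, -1.4]
```

```bash
q(){ grep -E "time|contact|tool_pos"|tr '\n' ' ';echo;}
python3 -m inch '[[0,0,0.0004,0,0.63],[0,0,0.0004,0,0.63]]'|q
python3 -m inch '[[0,0,0.0004,0,0.63],[0,0,0.0004,0,0.63]]'|q
python3 -m inch '[[0,0,0,0,0.63],[0,0,0,0,0.63]]'|q
```

```text
time: 26.48 tool_pos: [513.3, 229.5, 275.2] contact_force: [0.3, -0.8, -2.0] 
time: 26.65 tool_pos: [513.3, 229.5, 274.8] contact_force: [-0.5, -0.4, -1.7] 
time: 26.82 tool_pos: [513.3, 229.5, 274.9] contact_force: [-0.5, 0.5, -2.0]
```

```bash
q(){ grep -E "time|contact|tool_pos"|tr '\n' ' ';echo;}
python3 -m inch '[[0,0,0.0004,0,0.63],[0,0,0.0004,0,0.63]]'|q
python3 -m inch '[[0,0,0.0004,0,0.63],[0,0,0.0004,0,0.63]]'|q
python3 -m inch '[[0,0,0.0004,0,0.63],[0,0,0.0004,0,0.63]]'|q
```

```text
time: 26.98 tool_pos: [513.3, 229.5, 274.5] contact_force: [-0.0, 0.6, -2.0] 
time: 27.15 tool_pos: [513.3, 229.5, 274.0] contact_force: [-0.7, -0.7, -1.6] 
time: 27.32 tool_pos: [513.3, 229.6, 274.0] contact_force: [-0.6, -1.2, 2.4]
```

Contact: 2.4 N upward. I'll release gently, rise and back away towards the tare button.

```bash
q(){ grep -E "time|grip_w|finger|contact|tool_pos"|tr '\n' ' ';echo;}
python3 -m inch '[[0,0,0,0,0.648],[0,0,0,0,0.651],[0,0,0,0,0.654],[0,0,0,0,0.66],[0,0,0,0,0.7],[0,0,0,0,0.85],[0,0,0,0,1],[0,0,0,0,1]]'|q
python3 -m inch '[[0,0,-0.005,0,1],[0,0,-0.02,0,1],[0,0,-0.05,0,1],[0,0,-0.085,0,1],[-0.02,0,-0.1,0,1],[-0.06,0,-0.1,0,0.5],[-0.1,0,-0.1,0,0],[-0.14,0,-0.1,0,0]]'|q
python3 to.py 402 301 270 -0.13
```

```text
time: 27.98 tool_pos: [513.4, 229.5, 273.6] contact_force: [-0.7, -0.6, 0.2] grip_width: 80.0 finger_force: 0.0 
time: 28.65 tool_pos: [372.9, 247.1, 374.2] contact_force: [0.1, 0.7, 0.5] grip_width: 76.4 finger_force: 0.0 
delta [ 0.0219 -0.0571  0.1042] spin 0.002 t 28.65
```

```bash
q(){ grep -E "time|grip_w|finger|contact|tool_pos"|tr '\n' ' ';echo;}
python3 - <<'E'
from h import *
np.set_printoptions(precision=2,suppress=True)
p=capture("scene");save("v10",cv2.resize(p["color"][220:350,290:450],None,fx=4,fy=4))
m=near(trace(p,"cup"),(365,271));print(m["conf"],fit([(p,m["pixels"]*1.)],(512,229,(-13,)),60,60,50,130))
for z in(42,46,50): print([ray(p,q["centre"],z) for q in tip_of(p,"tare_top")[:1]])
E
python3 -m inch '[[0.01,-0.03,0.03,0,0],[0.022,-0.056,0.06,0,0],[0.022,-0.056,0.09,0,0],[0.022,-0.056,0.115,0,0],[0.022,-0.056,0.125,0,0],[0.022,-0.056,0.125,0,0]]'|q
python3 to.py 403 300 240 -0.13
```

```text
0.91 (array([513.89, 229.6 ,  -0.25]), np.float64(0.08139472983763642))
[array([397.22, 289.97,  42.  ])]
[array([400.8 , 292.47,  46.  ])]
[array([404.39, 294.98,  50.  ])]
time: 29.4 tool_pos: [403.8, 299.6, 246.2] contact_force: [0.1, 0.0, -0.2] grip_width: 16.3 finger_force: 0.0 
delta [-0.0008 -0.0003  0.0062] spin 0.002 t 29.4
```

View pics/v10.png

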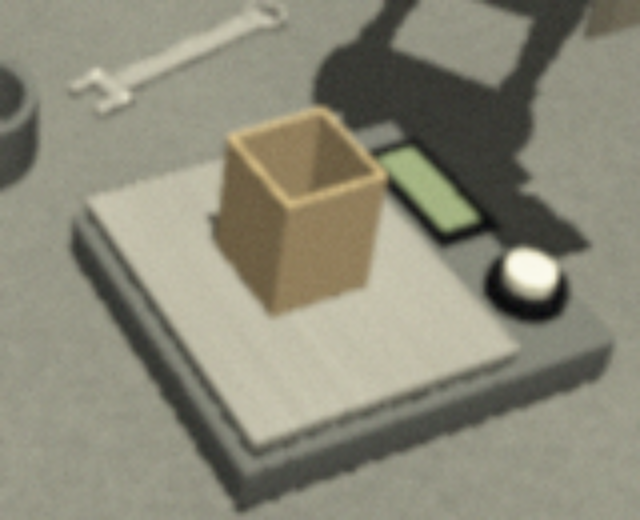

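The picture shows the cup mouth-up in the middle of the platform (crop pixels 300,210) and the white button at (530,268). I'll press the button with closed fingers, stepping down by force.

```bash
q(){ grep -E "time|contact|tool_pos|grip_w"|tr '\n' ' ';echo;}
python3 -m inch '[[0,0,0.004,0,0],[0,0,0.008,0,0],[0,0,0.01,0,0],[0,0,0.012,0,0],[0,0,0.012,0,0]]'|q
python3 -m inch '[[0,0,0.001,0,0],[0,0,0.002,0,0],[0,0,0.002,0,0]]'|q
python3 -m inch '[[0,0,0.001,0,0],[0,0,0.002,0,0],[0,0,0.002,0,0]]'|q
python3 -m inch '[[0,0,0.001,0,0],[0,0,0.002,0,0],[0,0,0.002,0,0]]'|q
```

```text
time: 29.82 tool_pos: [403.5, 300.1, 237.2] contact_force: [-0.7, 0.5, 0.0] grip_width: 0.5 
time: 30.07 tool_pos: [403.5, 300.1, 235.0] contact_force: [-0.0, 0.5, 1.0] grip_width: 0.2 
time: 30.32 tool_pos: [403.5, 300.1, 232.8] contact_force: [1.1, -0.8, 3.0] grip_width: 0.2 
time: 30.57 tool_pos: [403.5, 300.1, 230.7] contact_force: [0.5, 0.8, 4.4] grip_width: 0.2
```

```bash
q(){ grep -E "time|contact|tool_pos"|tr '\n' ' ';echo;}
python3 -m inch '[[0,0,0.0005,0,0],[0,0,0.0005,0,0]]'|q
python3 -m inch '[[0,0,0.0005,0,0],[0,0,0.0005,0,0]]'|q
python3 -m inch '[[0,0,0.0003,0,0],[0,0,0.0003,0,0]]'|q
```

```text
time: 30.73 tool_pos: [403.5, 300.1, 230.3] contact_force: [0.2, 0.5, 4.9] 
time: 30.9 tool_pos: [403.5, 300.1, 229.8] contact_force: [0.2, 0.6, 4.3] 
time: 31.07 tool_pos: [403.5, 300.1, 229.5] contact_force: [1.5, 0.5, 5.0]
```

```bash
q(){ grep -E "time|contact|tool_pos"|tr '\n' ' ';echo;}
python3 -m inch '[[0,0,0.0003,0,0],[0,0,0.0003,0,0]]'|q
python3 -m inch '[[0,0,0.0003,0,0],[0,0,0.0003,0,0]]'|q
python3 -m inch '[[0,0,0.0003,0,0],[0,0,0.0003,0,0]]'|q
```

```text
time: 31.23 tool_pos: [403.5, 300.1, 229.3] contact_force: [-0.0, 1.0, 6.5] 
time: 31.4 tool_pos: [403.5, 300.1, 229.2] contact_force: [0.2, 0.3, 8.3] 
time: 31.57 tool_pos: [403.5, 300.1, 229.1] contact_force: [0.2, -0.2, 9.7]
```

The tool has stalled at about 6 mm of travel while the force climbs to 9.7 N, so the button is fully down. I'll release, retreat, check everything and hand in.

```bash
q(){ grep -E "time|contact|tool_pos"|tr '\n' ' ';echo;}
python3 -m inch '[[0,0,0,0,0],[0,0,-0.003,0,0],[0,0,-0.008,0,0],[0,0,-0.03,0,0],[0,0,-0.06,0,0],[0,0,-0.09,0,0],[-0.01,0,-0.12,0,0],[-0.03,0,-0.14,0,0]]'|q
python3 -m inch '[[0,0,0,0,0],[0,0,0,0,0],[0,0,0,0,0]]'|q
python3 - <<'E'
from h import *
np.set_printoptions(precision=1,suppress=True)
p=capture("scene")
m=near(trace(p,"cup"),(365,271));print(fit([(p,m["pixels"]*1.)],(512,229,(-13,)),60,60,50,130))
for t in("dish","tape","bolt","carton","jar","can","wrench","cup"): print(t,[(np.round(a["centre"]),round(a["conf"],2)) for a in tip_of(p,t)[:3]])
E
```

```text
time: 32.23 tool_pos: [374.4, 303.6, 370.6] contact_force: [0.8, 1.2, 0.1] 
time: 32.48 tool_pos: [373.4, 303.6, 367.4] contact_force: [-0.2, -0.5, -0.3] 
(array([ 1330.9, -1405.9,     0.4]), np.float64(1.0))
dish [(array([240., 210.]), 0.87)]
tape [(array([282., 256.]), 0.58), (array([363., 287.]), 0.36)]
bolt [(array([204., 288.]), 0.59), (array([338., 236.]), 0.58)]
carton [(array([185., 248.]), 0.91)]
jar [(array([224., 314.]), 0.97)]
can [(array([204., 290.]), 0.82), (array([363., 287.]), 0.39)]
wrench [(array([335., 234.]), 0.67)]
cup [(array([329., 162.]), 0.9), (array([266., 141.]), 0.86), (array([365., 285.]), 0.65)]
```

```bash
python3 - <<'E'
from h import *
p=capture("scene");print([(ray(p,a["centre"],50).round(1)) for a in tip_of(p,"cup") if abs(a["centre"][0]-365)<12])
a=cv2.resize(p["color"][220:350,290:450],None,fx=4,fy=4)[:,:,::-1].astype(int);b=cv2.imread("pics/v10.png").astype(int)
print("cup region change",np.abs(a-b)[110:320,215:390].mean())
print(close_job())
E
```

```text
[array([510.6, 233.9,  50. ])]
cup region change 3.384643990929705
the job is handed in; nothing more can be done
None
```

The job is handed in: the cup stands mouth-up in the middle of the scale's platform, within a few mm by my measurement. The tare button was pressed fully down (9.7 N, below the 30 N limit) and released, and in the final picture the other items I checked show no clear movement.

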